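# Rock the warped lid out, close the box with the flat one

### The job

One of the two wooden lids lying on the marble slab is warped, though both look alike and lie level: press down with the fingertips near a long edge of a lid, first one lid and then the other if need be, until you have seen one rock on the slab. Lay the lid that rocks on the sloping rack in the drip tray, underside on the slope with its long side running up the slope and its lower end against the ledge, and close the wooden box with the flat lid, centred and square on the rim; leave the mug, the glasses, the salt and the spice jar alone.

Things in the scene. Friction and masses are not known exactly. Their poses are not given: they have to be found in the camera images.
- lid_a: Wooden lid on the slab: 120 mm along x, 90 mm along y, 12 mm thick, 0.25 kg. Dark handle bar along x in the middle of its top, 70 mm long, 16 mm wide, top 44 mm above the underside. Origin: middle of the underside; z up through the handle. lid_b is its twin from above: one of the two is warped, which one is not told (see lid_b for how it behaves).
- lid_b: Wooden lid on the slab, sizes and frame as lid_a. Whichever lid is warped rests level on a flat 20 mm strip along x under its handle; its underside rises 7 degrees to both long edges. Pressed with 2 to 6 N about 37 mm from the middle in y, it tips 7 degrees till that edge meets the slab, and rocks back when let go. The flat one does not tip.
- slab: white marble slab, 170 mm (x) by 280 mm (y), 15 mm thick, fixed; the flat reference surface under both lids, which lie side by side along its y. Origin: middle of its underside, on the worktop
- lid_box: open wooden box without lid, 116 mm (x) by 86 mm (y), walls 7 mm, fixed. Origin: middle of its underside on the worktop; its long side walls are 60 mm high, its end walls 48 mm. The flat lid closes it lying on the two long walls, long side along the box's x, overhanging 2 mm all round; the warped one would sag 3 mm into it
- rack_panel: Sloping wooden panel of the rack in the black drip tray, fixed, 150 mm up the slope, 130 mm wide, 38 degrees from level. Origin: on its surface, where the middle of a lid's underside lies when the lower short end touches the ledge; x up the slope, y across, z square out of it (up, toward the robot). Ledge at x = -60 mm, 12 mm proud. A released lid may slide down to the ledge.
- mug_mint: mint green mug, 89 x 124 x 91 mm, upside down at the front right; loose bystander, origin at its foot
- spice_jar: small spice jar, 47 mm wide, 98 mm high, at the front between drip tray and slab; loose bystander, origin at its foot
- salt_shaker: salt shaker, 44 mm wide, 90 mm high, at the back; loose bystander, origin at its foot
- glass_left: ribbed clear tumbler, 69 mm wide, 104 mm high, left of the box; loose bystander, origin at its foot
- glass_right: ribbed clear tumbler, 69 mm wide, 104 mm high, at the front, right of the mug; loose bystander, origin at its foot
Not all that is in view belongs to the job. Leave any blue look-alike of the lid_a alone.

How it is judged (in metres and radians):
On the way:
1. a lid is made to rock on the slab: pressed by the fingers it tips by more than 3 degrees (((angle between lid_a's own z axis and vertical above 0.052 rad and contact force between the fingers and lid_a above 0.5 N and contact force between lid_a and slab above 0.5 N and z of lid_a in the frame of slab between 0.012 and 0.0172 m) or (angle between lid_b's own z axis and vertical above 0.052 rad and contact force between the fingers and lid_b above 0.5 N and contact force between lid_b and slab above 0.5 N and z of lid_b in the frame of slab between 0.012 and 0.0172 m))), for 0.2 s.
At the end, for the whole second after the job is handed in: Warped lid on the rack, handle outward, underside on the panel, lower end within 15 mm of the ledge, 22 mm of the middle sideways, 0.2 rad of straight; flat lid level on the rim of the box, not sagging in over 1.4 mm, within 12 mm of its middle each way, 0.14 rad of square; both at rest (((x of lid_a in the frame of rack_panel between -0.006 and 0.015 m and y of lid_a in the frame of rack_panel between -0.022 and 0.022 m and z of lid_a in the frame of rack_panel between -0.004 and 0.006 m and angle between the x axis of lid_a and the x axis of rack_panel, either way round below 0.2 rad and angle between the z axis of lid_a and the z axis of rack_panel, either way round below 0.17 rad and angle between lid_a's own z axis and vertical below 1.2 rad and linear speed of each of lid_a, lid_b below 0.01 m/s and x of lid_b in the frame of lid_box between -0.012 and 0.012 m and y of lid_b in the frame of lid_box between -0.012 and 0.012 m and z of lid_b in the frame of lid_box between 0.0586 and 0.063 m and angle between the x axis of lid_b and the x axis of lid_box, either way round below 0.14 rad and angle between lid_b's own z axis and vertical below 0.04 rad) or (x of lid_b in the frame of rack_panel between -0.006 and 0.015 m and y of lid_b in the frame of rack_panel between -0.022 and 0.022 m and z of lid_b in the frame of rack_panel between -0.004 and 0.006 m and angle between the x axis of lid_b and the x axis of rack_panel, either way round below 0.2 rad and angle between the z axis of lid_b and the z axis of rack_panel, either way round below 0.17 rad and angle between lid_b's own z axis and vertical below 1.2 rad and linear speed of each of lid_b, lid_a below 0.01 m/s and x of lid_a in the frame of lid_box between -0.012 and 0.012 m and y of lid_a in the frame of lid_box between -0.012 and 0.012 m and z of lid_a in the frame of lid_box between 0.0586 and 0.063 m and angle between the x axis of lid_a and the x axis of lid_box, either way round below 0.14 rad and angle between lid_a's own z axis and vertical below 0.04 rad))); the robot touches nothing.
It fails at once if a bystander (mug, glasses, salt, spice jar) is moved by more than 30 mm or tipped (distance of any of mug_mint, spice_jar, salt_shaker, glass_left, glass_right from where it was at the start of the episode above 0.03 m or angle between any of mug_mint, spice_jar, salt_shaker, glass_left, glass_right's own z axis and vertical above 0.4 rad).
It also fails if it takes over 67 s, if anything falls off the work surface, if the arm or the gripper's body presses on something with over 40 N, if the wrist force passes 120 N, or if a joint passes its speed limit or range.

### The arm

A 6-joint arm with a two-finger parallel gripper is mounted at the origin on a cart in front of the work surface, level with it; the furniture and walls round the work are solid. World frame = base frame: x ahead of the robot, y to its left, z up, the work surface at z = 0. Lengths are in mm, angles in rad, forces in N, time in s.
With the tool pointing down it reaches from about 350 to 775 mm from the base axis. Payload 7.3 kg.
Tool frame: the origin (TCP) lies at the very end of the fingers, on their centre line; the grasp point (between the pads) lies bot.grip_point_offset behind it (bot.grip_point_offset is the distance from the TCP to the grasp point, in mm); z points along the fingers, y is the line along which they close (so a half turn about z gives the same grasp; the last joint's range is limited). The gripper opens to 92 mm and grips with 3 to 60 N. Pads are 19 mm wide; open, the fingers measure 130 mm over their backs; the gripper's body (75 mm by 190 mm) begins 47 mm behind the grasp point.
Start: joints at [1.161, 0.342, 1.524, -0, 1.275, -0.146], TCP at [136.879, 506.862, 226.741] pointing down, gripper open.
Joint ranges: [-2.53, 2.53], [-0.77, 2.02], [0.04, 2.7], [-1, 4.14], [0.28, 2.66], [-3.11, 3.11]. Speed limits (rad/s): [2.57, 2.57, 3.14, 3.14, 3.14, 3.14].

### API

Orientations are given as [roll, pitch, yaw] about the fixed x, y, z axes, in that order (R = Rz(yaw) Ry(pitch) Rx(roll)).
In Python, from plant import bot gives the robot as it stands. The module is installed in compiled form; this text tells all that it offers.
- The arm moves only by the tool carry_out, never from a script. Its argument "plan" is a list of rows, each an object of numbers: "tx", "ty", "tz": the shift along the world's x, y, z in mm; "rx", "ry", "rz": the turn, a rotation vector about the world's x, y, z in rad. A call has 1 to 12 rows; each row shifts and turns the commanded pose from where the row before left it; what a row does not reach is not made up. A row lasts 1/10 s, in which the tool goes at most 50 mm and 8.59 degrees, less where a joint would pass 70% of its speed; a pose out of reach is approached as far as the arm can. A call with a gripper value outside its range is refused whole. "gripper" is the closure, from 0 (fully open) to 1 (shut), set as the call begins (left out, the last holds). The fingers move at their own pace and stop on an object; the grip force is fixed at half the most. Time passes only in rows, so rows that do not move let the fingers close. It gives the time, the measured TCP pose, the force, the opening and the grip force at its end, in the units of the state.
- bot.get_obs(): the state, without advancing time (a new reading comes with each control period).
- bot.capture(name): name is "side" or "top"; returns the picture (480x640x3 uint8, red, green, blue); there is no depth.
- bot.camera_model(name): a dict with "camera_matrix" (3x3 intrinsics, pixels), "dist" ([k1, k2, p1, p2, k3] as OpenCV has them; the pictures are not rectified), "R" (3x3) and "t" (3): a world point X has camera coordinates R X + t. Camera axes: x right, y down, z forward; pixel columns grow to the right and rows downward; lengths in mm; the calibration is good to about 2 mm. A picture is of the moment at which its call begins. camera_model takes no time and is no camera call.
- bot.close_job(): hands the job in; it is judged then, once.
The state is a dict: "time": time; "joint_positions": joint angles; "dq": joint speeds; "tau": joint torques, N m; "tool_pos": TCP position; "tcp_rot": TCP orientation; "contact_force": force on the tool from outside, world axes, zero at the start; "moment": the same for the moment, N m; "grip_width": finger opening in mm; "finger_force": force on a finger pad.
Only numpy, scipy, OpenCV 4.12 (cv2) and the standard library are available. Lean on these libraries where they do the work, as an engineer would, in place of code of your own. Each camera call takes 0.05 s, during which the arm holds its last target. There are 200 camera calls.

## Working session

There is one attempt and no reset: what is moved stays moved. The work goes in short steps, Python scripts to look and compute and a tool call to move; the robot and the scene stay as the last step left them, time stands still between calls to the robot, and variables do not carry over. Pictures are saved under pics/ and viewed, at most 10 in all, crops included, and the job is handed in when it is done.

Besides the shell and the picture viewer there is one more tool, called after ">>>" as a command line: name --argument value ..., lists and objects as JSON in quotes. carry_out: Moves the arm, as the interface text tells. Its arguments: {"type":"object","properties":{"plan":{"type":"array"},"gripper":{"type":"number"}},"required":["plan"]}

```bash
mkdir -p pics; python3 - <<'E'
from plant import bot
import cv2
for n in("side","top"):
    im=bot.capture(n); cv2.imwrite(f"pics/{n}0.png",im[:,:,::-1]); m=bot.camera_model(n)
    print(n,{k:[[round(float(y),3) for y in r] if hasattr(r,'__len__') else round(float(r),3) for r in v] for k,v in m.items()})
print(bot.grip_point_offset,bot.get_obs())
E
```

```text
side {'camera_matrix': [[447.696, 0.0, 317.238], [0.0, 447.696, 239.531], [0.0, 0.0, 1.0]], 'dist': [-0.046, 0.0, 0.0, 0.0, 0.0], 'R': [[-0.936, -0.352, 0.011], [-0.168, 0.419, -0.893], [0.31, -0.837, -0.451]], 't': [608.444, 102.75, 1086.621]}
top {'camera_matrix': [[504.389, 0.0, 322.987], [0.0, 504.389, 243.508], [0.0, 0.0, 1.0]], 'dist': [-0.011, 0.0, 0.0, 0.0, 0.0], 'R': [[-0.017, -1.0, -0.006], [-0.999, 0.017, -0.05], [0.05, 0.005, -0.999]], 't': [167.837, 571.767, 1399.373]}
18.8 {'time': 0.1, 'joint_positions': array([ 1.16094240e+00,  3.42641758e-01,  1.52494727e+00,  2.24534803e-06,
        1.27539873e+00, -1.46012589e-01]), 'dq': array([ 0.00129989, -0.00287764, -0.00205305,  0.00141876, -0.00063783,
       -0.00013447]), 'tau': array([ 1.73523000e-03, -4.32008457e+01, -2.44695908e+01,  7.19863339e-02,
        5.25017094e-02, -7.74658929e-05]), 'tool_pos': array([136.74837581, 506.48910204, 226.11132586]), 'tcp_rot': array([-3.14021271e+00, -2.05103222e-04,  2.87775052e+00]), 'contact_force': array([ 1.02800106,  0.08908284, -0.11218157]), 'moment': array([-1.22531679e-02,  1.59061631e-02,  2.15512701e-05]), 'finger_force': 0.0, 'grip_width': 91.82695256120213}
```

View pics/side0.png

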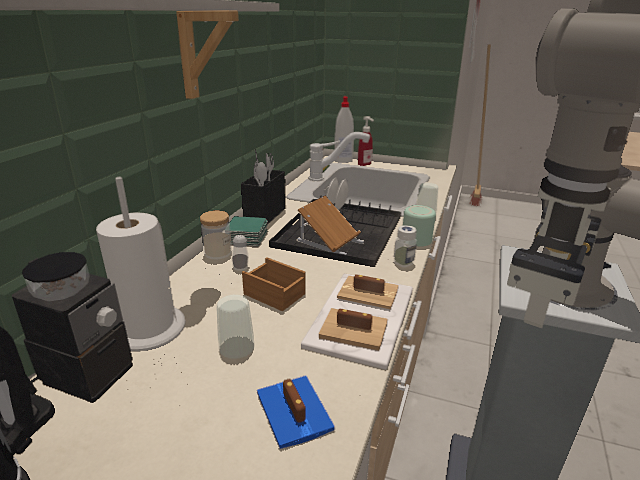

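View pics/top0.png

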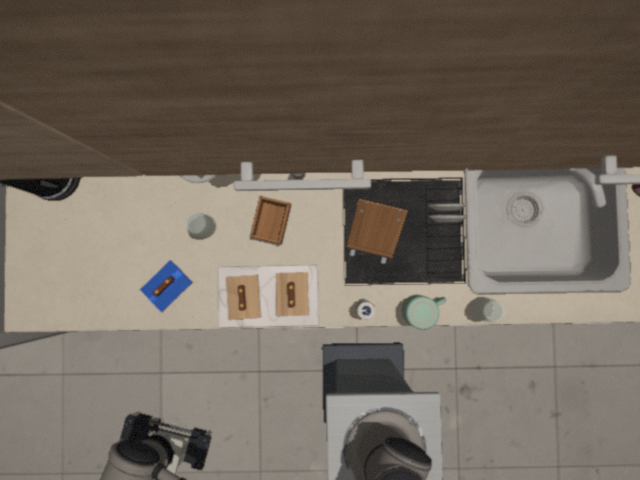

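Side: box at about (274,284), lids at (368,290) and (353,327), rack (330,224). Top: lids at (243,297) and (291,294), box (271,220), rack panel (377,228), jar (366,310). Next I'll view enlarged crops to get accurate corners.

```bash
python3 - <<'E'
import cv2
t=cv2.imread("pics/top0.png")[185:333,212:412]; cv2.imwrite("pics/topc.png",cv2.resize(t,None,fx=4,fy=4,interpolation=cv2.INTER_CUBIC))
t=cv2.imread("pics/side0.png")[190:362,235:435]; t=t[:150*1+22]; cv2.imwrite("pics/sidec.png",cv2.resize(t,None,fx=3.4,fy=3.4,interpolation=cv2.INTER_CUBIC))
E
```

```text
(no output)
```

View pics/topc.png

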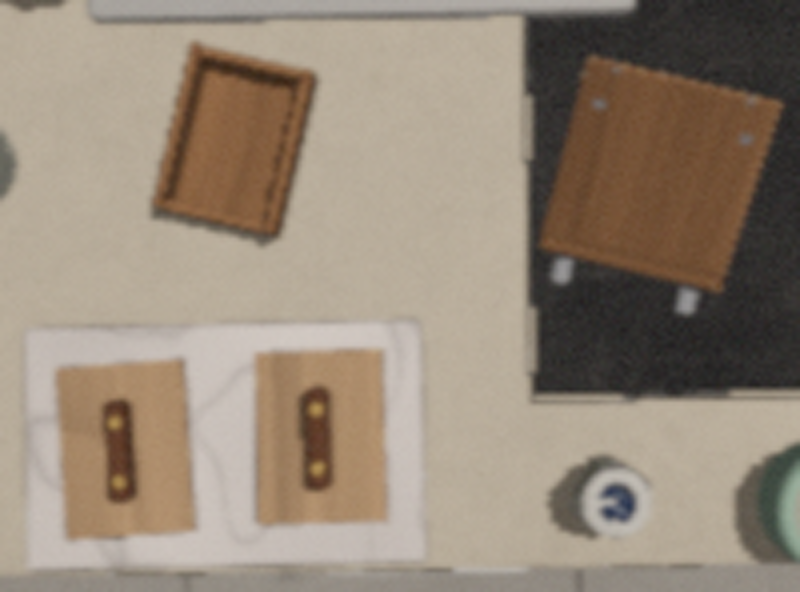

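View pics/sidec.png

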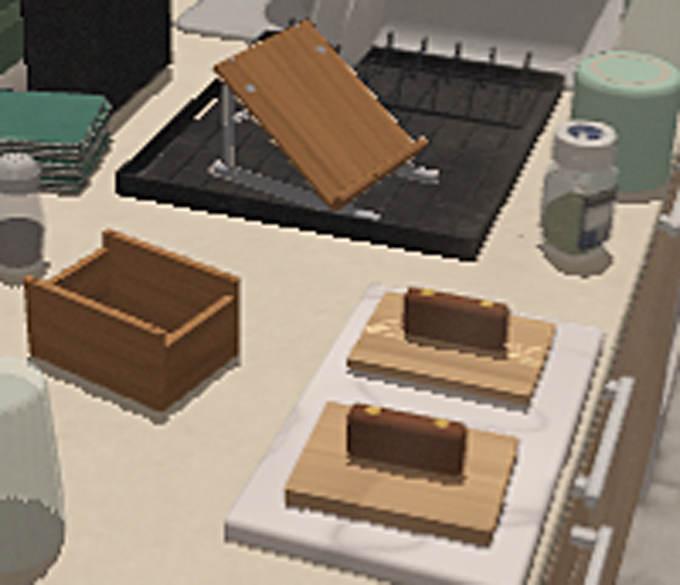

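Top crop corners: left lid (57,369), (184,360), (195,528), (68,538); right lid (255,352), (384,350), (387,521), (257,523); box rim (192,45), (315,73), (275,240), (153,210); panel (590,57), (780,103), (720,290), (540,247). The side crop shows the same corners, and the ledge is at the panel's low end, facing the robot.

```bash
cat > h.py <<'E'
import numpy as np, cv2
from plant import bot
def ray(n,p):
    m=bot.camera_model(n); K,d,R,t=[np.array(m[k],float) for k in("camera_matrix","dist","R","t")]
    u=cv2.undistortPoints(np.array([[p]],float),K,d)[0,0]
    v=R.T@np.array([u[0],u[1],1]); return -R.T@t, v/np.linalg.norm(v)
def tri(pt,ps):
    A=np.zeros((3,3));b=np.zeros(3);rs=[ray("top",pt),ray("side",ps)]
    for c,v in rs: P=np.eye(3)-np.outer(v,v);A+=P;b+=P@c
    x=np.linalg.solve(A,b); return x,sum(np.linalg.norm((np.eye(3)-np.outer(v,v))@(x-c)) for c,v in rs)
def plane(n,p,z):
    c,v=ray(n,p); return c+v*(z-c[2])/v[2]
T=lambda p:(p[0]/4+212-.4,p[1]/4+185-.4)
S=lambda p:(p[0]/3.4+235-.35,p[1]/3.4+190-.35)
E
python3 - <<'E'
from h import *
np.set_printoptions(suppress=True,precision=1)
D={"L":([(57,369),(184,360),(195,528),(68,538)],[(287,490),(327,403),(517,437),(493,527)]),
"R":([(255,352),(384,350),(387,521),(257,523)],[(350,360),(382,305),(555,320),(531,398)]),
"box":([(192,45),(315,73),(275,240),(153,210)],[(27,280),(105,235),(240,283),(165,342)]),
"rack":([(590,57),(780,103),(720,290),(540,247)],[(215,70),(305,22),(427,140),(335,208)])}
for k,(a,b) in D.items():
    X=[]
    for p,q in zip(a,b):
        x,e=tri(T(p),S(q));X.append(x);print(k,x,e)
    X=np.array(X);d=X[0]+X[1]-X[2]-X[3]
    print(k,"mean",X.mean(0),"yaw",np.arctan2(d[1],d[0]),"len",np.linalg.norm(d)/2, "slope",np.arctan2(d[2],np.hypot(*d[:2])))
    print("  top@z",[plane("top",T(np.mean(a,0)),z) for z in (27,60)])
for n,a in(("L",[(118,402),(118,502)]),("R",[(317,388),(318,490)])): print(n,[plane("top",T(p),59) for p in a])
E
```

```text
L [485.3 430.3  21. ] 0.9555774213400441
L [490.8 341.9  21.2] 0.6266833473352665
L [373.5 335.1  22.3] 1.3293694845150066
L [367.7 422.9  23.9] 2.2800516535256174
L mean [429.3 382.5  22.1] yaw 0.0606547948034295 len 117.65881881205252 slope -0.01731420272063099
  top@z [array([429.9, 381.8,  27. ]), array([431.6, 376.4,  60. ])]
R [494.  291.9  21.1] 2.595277515988598
R [496.5 203.2  10.9] 2.900443126145229
R [377.2 201.9  25.6] 0.007458258634584609
R [375.3 291.9  21.8] 3.2112730450674154
R mean [435.8 247.2  19.9] yaw 0.00506772791179964 len 119.26517682455987 slope -0.06455274913066678
  top@z [array([436.2, 246.8,  27. ]), array([437.8, 244.6,  60. ])]
box [706.  329.5  55.4] 0.06565676469904778
box [687.9 246.7  49.9] 4.03111449159452
box [573.7 275.3  52. ] 4.468510920442178
box [593.4 357.8  51.2] 0.37491999655670705
box mean [640.3 302.3  52.1] yaw -0.24608685829222787 len 116.95667828428938 slope 0.008597939398692862
  top@z [array([641.7, 304.8,  27. ]), array([638.4, 301.1,  60. ])]
rack [685.4  60.1 103. ] 2.3201039731201716
rack [653.6 -64.  103.3] 0.5216809214316669
rack [532.6 -31.5  28. ] 0.5839703771497866
rack [567.7  93.2  18.8] 5.21445906934542
rack mean [609.8  14.5  63.3] yaw -0.2683308233274166 len 147.18437501314085 slope 0.5724054396901102
  top@z [array([614.1,  10.1,  27. ]), array([611.5,  13.4,  60. ])]
L [array([463.2, 381.7,  59. ]), array([395.8, 382.3,  59. ])]
R [array([470.5, 246.8,  59. ]), array([401.8, 247. ,  59. ])]
```

>>> carry_out --gripper 1 --plan '[{"tx": 24.4, "ty": -7.3, "tz": -10, "rz": -0.104}, {"tx": 24.4, "ty": -7.3, "tz": -10, "rz": -0.104}, {"tx": 24.4, "ty": -7.3, "tz": -10, "rz": -0.104}, {"tx": 24.4, "ty": -7.3, "tz": -10, "rz": -0.104}, {"tx": 24.4, "ty": -7.3, "tz": -10, "rz": -0.104}, {"tx": 24.4, "ty": -7.3, "tz": -10, "rz": -0.104}, {"tx": 24.4, "ty": -7.3, "tz": -10, "rz": -0.104}, {"tx": 24.4, "ty": -7.3, "tz": -10, "rz": -0.104}, {"tx": 24.4, "ty": -7.3, "tz": -10, "rz": -0.104}, {"tx": 24.4, "ty": -7.3, "tz": -10, "rz": -0.104}, {"tx": 24.4, "ty": -7.3, "tz": -10, "rz": -0.104}, {"tx": 24.4, "ty": -7.3, "tz": -10, "rz": -0.104}]'

```text
invalid input at $.plan[0]: expected keys tx, ty, tz, rx, ry, rz
```

All keys are required.

>>> carry_out --gripper 1 --plan '[{"tx": 24.4, "ty": -7.3, "tz": -10, "rx": 0, "ry": 0, "rz": -0.104}, {"tx": 24.4, "ty": -7.3, "tz": -10, "rx": 0, "ry": 0, "rz": -0.104}, {"tx": 24.4, "ty": -7.3, "tz": -10, "rx": 0, "ry": 0, "rz": -0.104}, {"tx": 24.4, "ty": -7.3, "tz": -10, "rx": 0, "ry": 0, "rz": -0.104}, {"tx": 24.4, "ty": -7.3, "tz": -10, "rx": 0, "ry": 0, "rz": -0.104}, {"tx": 24.4, "ty": -7.3, "tz": -10, "rx": 0, "ry": 0, "rz": -0.104}, {"tx": 24.4, "ty": -7.3, "tz": -10, "rx": 0, "ry": 0, "rz": -0.104}, {"tx": 24.4, "ty": -7.3, "tz": -10, "rx": 0, "ry": 0, "rz": -0.104}, {"tx": 24.4, "ty": -7.3, "tz": -10, "rx": 0, "ry": 0, "rz": -0.104}, {"tx": 24.4, "ty": -7.3, "tz": -10, "rx": 0, "ry": 0, "rz": -0.104}, {"tx": 24.4, "ty": -7.3, "tz": -10, "rx": 0, "ry": 0, "rz": -0.104}, {"tx": 24.4, "ty": -7.3, "tz": -10, "rx": 0, "ry": 0, "rz": -0.104}]'

```text
time: 1.3
tool_pos: [430.4, 418.7, 105.8]
tcp_rot: [-3.141, 0.001, 1.625]
contact_force: [-0.0, 0.0, 0.4]
grip_width: 2.0
finger_force: 0.0
```

>>> carry_out --plan '[{"tx": 0, "ty": 0, "tz": -20, "rx": 0, "ry": 0, "rz": 0}, {"tx": 0, "ty": 0, "tz": -20, "rx": 0, "ry": 0, "rz": 0}, {"tx": 0, "ty": 0, "tz": -20, "rx": 0, "ry": 0, "rz": 0}, {"tx": 0, "ty": 0, "tz": -10, "rx": 0, "ry": 0, "rz": 0}, {"tx": 0, "ty": 0, "tz": -6, "rx": 0, "ry": 0, "rz": 0}, {"tx": 0, "ty": 0, "tz": -2, "rx": 0, "ry": 0, "rz": 0}, {"tx": 0, "ty": 0, "tz": -1, "rx": 0, "ry": 0, "rz": 0}, {"tx": 0, "ty": 0, "tz": 0, "rx": 0, "ry": 0, "rz": 0}, {"tx": 0, "ty": 0, "tz": 0, "rx": 0, "ry": 0, "rz": 0}]'

```text
time: 2.2
tool_pos: [430.0, 419.5, 28.5]
tcp_rot: [3.14, -0.001, 1.63]
contact_force: [-0.1, 0.1, 0.3]
grip_width: 0.1
finger_force: 0.0
```

>>> carry_out --plan '[{"tx": 0, "ty": 0, "tz": -0.5, "rx": 0, "ry": 0, "rz": 0}, {"tx": 0, "ty": 0, "tz": 0, "rx": 0, "ry": 0, "rz": 0}]'

```text
time: 2.4
tool_pos: [429.8, 419.3, 27.5]
tcp_rot: [3.141, -0.0, 1.63]
contact_force: [0.2, 0.9, -0.4]
grip_width: 0.7
finger_force: 0.0
```

>>> carry_out --plan '[{"tx": 0, "ty": 0, "tz": -0.7, "rx": 0, "ry": 0, "rz": 0}, {"tx": 0, "ty": 0, "tz": 0, "rx": 0, "ry": 0, "rz": 0}]'

```text
time: 2.6
tool_pos: [429.8, 419.4, 27.3]
tcp_rot: [3.141, -0.0, 1.63]
contact_force: [-1.7, -0.5, 5.0]
grip_width: 0.3
finger_force: 2.6
```

>>> carry_out --plan '[{"tx": 0, "ty": 0, "tz": -0.7, "rx": 0, "ry": 0, "rz": 0}, {"tx": 0, "ty": 0, "tz": 0, "rx": 0, "ry": 0, "rz": 0}]'

```text
time: 2.8
tool_pos: [429.8, 419.4, 27.3]
tcp_rot: [3.141, -0.0, 1.63]
contact_force: [-1.6, -1.0, 9.7]
grip_width: 0.2
finger_force: 5.0
```

>>> carry_out --plan '[{"tx": 0, "ty": 0, "tz": -0.7, "rx": 0, "ry": 0, "rz": 0}, {"tx": 0, "ty": 0, "tz": 0, "rx": 0, "ry": 0, "rz": 0}]'

```text
time: 3.0
tool_pos: [429.8, 419.4, 27.2]
tcp_rot: [3.141, -0.0, 1.63]
contact_force: [-4.3, -3.7, 14.8]
grip_width: 0.3
finger_force: 7.4
```

The left lid held at 27.3 mm under 15 N, so it is flat. Now I'll press the right lid to confirm it rocks.

>>> carry_out --plan '[{"tx": 0, "ty": 0, "tz": 15, "rx": 0, "ry": 0, "rz": 0}, {"tx": 0, "ty": 0, "tz": 40, "rx": 0, "ry": 0, "rz": 0}, {"tx": 1, "ty": -30, "tz": 0, "rx": 0, "ry": 0, "rz": -0.03}, {"tx": 1, "ty": -35, "tz": 0, "rx": 0, "ry": 0, "rz": -0.02}, {"tx": 2, "ty": -35, "tz": 0, "rx": 0, "ry": 0, "rz": 0}, {"tx": 2, "ty": -35, "tz": 0, "rx": 0, "ry": 0, "rz": 0}, {"tx": 0, "ty": 0, "tz": -25, "rx": 0, "ry": 0, "rz": 0}, {"tx": 0, "ty": 0, "tz": -20, "rx": 0, "ry": 0, "rz": 0}, {"tx": 0, "ty": 0, "tz": -6, "rx": 0, "ry": 0, "rz": 0}, {"tx": 0, "ty": 0, "tz": -2, "rx": 0, "ry": 0, "rz": 0}, {"tx": 0, "ty": 0, "tz": 0, "rx": 0, "ry": 0, "rz": 0}, {"tx": 0, "ty": 0, "tz": 0, "rx": 0, "ry": 0, "rz": 0}]'

```text
time: 4.2
tool_pos: [436.2, 284.8, 27.9]
tcp_rot: [3.14, -0.001, 1.58]
contact_force: [-0.6, -0.9, 0.3]
grip_width: 0.3
finger_force: 0.0
```

>>> carry_out --plan '[{"tx": 0, "ty": 0, "tz": -1, "rx": 0, "ry": 0, "rz": 0}, {"tx": 0, "ty": 0, "tz": 0, "rx": 0, "ry": 0, "rz": 0}]'

```text
time: 4.4
tool_pos: [436.3, 284.8, 26.8]
tcp_rot: [3.14, -0.001, 1.58]
contact_force: [-1.0, 1.4, 2.8]
grip_width: 0.5
finger_force: 1.3
```

>>> carry_out --plan '[{"tx": 0, "ty": 0, "tz": -1, "rx": 0, "ry": 0, "rz": 0}, {"tx": 0, "ty": 0, "tz": 0, "rx": 0, "ry": 0, "rz": 0}]'

```text
time: 4.6
tool_pos: [436.2, 284.8, 25.6]
tcp_rot: [3.14, -0.001, 1.58]
contact_force: [0.9, 3.0, 3.1]
grip_width: 0.4
finger_force: 1.9
```

>>> carry_out --plan '[{"tx": 0, "ty": 0, "tz": -1, "rx": 0, "ry": 0, "rz": 0}, {"tx": 0, "ty": 0, "tz": 0, "rx": 0, "ry": 0, "rz": 0}]'

```text
time: 4.8
tool_pos: [436.3, 284.9, 25.0]
tcp_rot: [3.14, -0.001, 1.58]
contact_force: [-0.3, 3.4, 7.4]
grip_width: 0.4
finger_force: 4.4
```

>>> carry_out --plan '[{"tx": 0, "ty": 0, "tz": -0.8, "rx": 0, "ry": 0, "rz": 0}, {"tx": 0, "ty": 0, "tz": 0, "rx": 0, "ry": 0, "rz": 0}, {"tx": 0, "ty": 0, "tz": 0, "rx": 0, "ry": 0, "rz": 0}, {"tx": 0, "ty": 0, "tz": 0, "rx": 0, "ry": 0, "rz": 0}, {"tx": 0, "ty": 0, "tz": 0, "rx": 0, "ry": 0, "rz": 0}]'

```text
time: 5.3
tool_pos: [436.3, 284.9, 24.8]
tcp_rot: [3.139, -0.001, 1.58]
contact_force: [-2.6, 2.5, 15.2]
grip_width: 0.1
finger_force: 7.3
```

```bash
python3 - <<'E'
from h import *
im=bot.capture("side")[:,:,::-1]; cv2.imwrite("pics/press.png",cv2.resize(im[250:360,290:430],None,fx=4,fy=4,interpolation=cv2.INTER_CUBIC))
E
```

```text
(no output)
```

View pics/press.png

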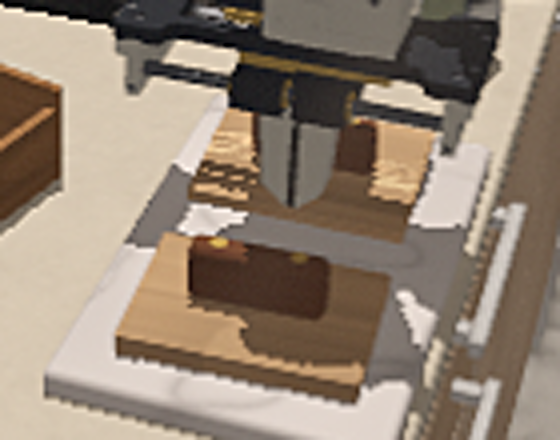

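The side picture shows the right lid (crop about 310,170) tipped, with its near edge down on the slab. TCP dropped to 24.8 mm, so the right lid is warped. Next I turn back and grasp its handle.

>>> carry_out --plan '[{"tx": 0, "ty": 0, "tz": 3, "rx": 0, "ry": 0, "rz": 0}, {"tx": 0, "ty": 0, "tz": 7, "rx": 0, "ry": 0, "rz": 0}, {"tx": 0, "ty": 0, "tz": 25, "rx": 0, "ry": 0, "rz": 0.1}, {"tx": 0, "ty": 0, "tz": 25, "rx": 0, "ry": 0, "rz": 0.146}, {"tx": 0, "ty": -5, "tz": 0, "rx": 0, "ry": 0, "rz": 0.146}, {"tx": 0, "ty": -5, "tz": 0, "rx": 0, "ry": 0, "rz": 0.146}, {"tx": 0, "ty": -5, "tz": 0, "rx": 0, "ry": 0, "rz": 0.146}, {"tx": 0, "ty": -5, "tz": 0, "rx": 0, "ry": 0, "rz": 0.146}, {"tx": 0, "ty": -5, "tz": 0, "rx": 0, "ry": 0, "rz": 0.146}, {"tx": 0, "ty": -5, "tz": 0, "rx": 0, "ry": 0, "rz": 0.146}, {"tx": 0, "ty": -4, "tz": 0, "rx": 0, "ry": 0, "rz": 0.146}, {"tx": 0, "ty": -4, "tz": 0, "rx": 0, "ry": 0, "rz": 0.146}]'

```text
time: 6.55
tool_pos: [435.1, 245.6, 83.1]
tcp_rot: [-3.141, -0.001, 3.0]
contact_force: [-0.3, -0.0, -0.7]
grip_width: 0.8
finger_force: 0.0
```

>>> carry_out --gripper 0 --plan '[{"tx": 0, "ty": 0, "tz": 0, "rx": 0, "ry": 0, "rz": 0.146}, {"tx": 0, "ty": 0, "tz": 0, "rx": 0, "ry": 0, "rz": 0.005}, {"tx": 0, "ty": 0, "tz": 0, "rx": 0, "ry": 0, "rz": 0}, {"tx": 0, "ty": 0, "tz": 0, "rx": 0, "ry": 0, "rz": 0}]'

```text
time: 6.95
tool_pos: [435.5, 246.2, 83.3]
tcp_rot: [-3.141, -0.0, -3.141]
contact_force: [-0.8, -1.0, 1.2]
grip_width: 27.8
finger_force: 0.0
```

>>> carry_out --plan '[{"tx": 0, "ty": 0, "tz": 0, "rx": 0, "ry": 0, "rz": 0}, {"tx": 0, "ty": 0, "tz": 0, "rx": 0, "ry": 0, "rz": 0}, {"tx": 0, "ty": 0, "tz": 0, "rx": 0, "ry": 0, "rz": 0}, {"tx": 0, "ty": 0, "tz": -10, "rx": 0, "ry": 0, "rz": 0}, {"tx": 0, "ty": 0, "tz": -12, "rx": 0, "ry": 0, "rz": 0}, {"tx": 0, "ty": 0, "tz": -15, "rx": 0, "ry": 0, "rz": 0}, {"tx": 0, "ty": 0, "tz": -10, "rx": 0, "ry": 0, "rz": 0}, {"tx": 0, "ty": 0, "tz": -5, "rx": 0, "ry": 0, "rz": 0}, {"tx": 0, "ty": 0, "tz": 0, "rx": 0, "ry": 0, "rz": 0}]'

```text
time: 7.85
tool_pos: [435.1, 246.0, 30.4]
tcp_rot: [-3.141, -0.002, -3.138]
contact_force: [-0.5, -0.3, 0.6]
grip_width: 91.5
finger_force: 0.0
```

>>> carry_out --gripper 1 --plan '[{"tx": 0, "ty": 0, "tz": 0, "rx": 0, "ry": 0, "rz": 0}, {"tx": 0, "ty": 0, "tz": 0, "rx": 0, "ry": 0, "rz": 0}, {"tx": 0, "ty": 0, "tz": 0, "rx": 0, "ry": 0, "rz": 0}, {"tx": 0, "ty": 0, "tz": 0, "rx": 0, "ry": 0, "rz": 0}, {"tx": 0, "ty": 0, "tz": 0, "rx": 0, "ry": 0, "rz": 0}, {"tx": 0, "ty": 0, "tz": 0, "rx": 0, "ry": 0, "rz": 0}, {"tx": 0, "ty": 0, "tz": 0, "rx": 0, "ry": 0, "rz": 0}, {"tx": 0, "ty": 0, "tz": 0, "rx": 0, "ry": 0, "rz": 0}, {"tx": 0, "ty": 0, "tz": 0, "rx": 0, "ry": 0, "rz": 0}]'

```text
time: 8.75
tool_pos: [435.7, 246.3, 31.3]
tcp_rot: [3.142, 0.0, -3.138]
contact_force: [0.0, 0.6, -0.2]
grip_width: 24.7
finger_force: 0.0
```

>>> carry_out --gripper 1 --plan '[{"tx": 0, "ty": 0, "tz": 0, "rx": 0, "ry": 0, "rz": 0}, {"tx": 0, "ty": 0, "tz": 0, "rx": 0, "ry": 0, "rz": 0}, {"tx": 0, "ty": 0, "tz": 0, "rx": 0, "ry": 0, "rz": 0}, {"tx": 0, "ty": 0, "tz": 0, "rx": 0, "ry": 0, "rz": 0}, {"tx": 0, "ty": 0, "tz": 0, "rx": 0, "ry": 0, "rz": 0}, {"tx": 0, "ty": 0, "tz": 3, "rx": 0, "ry": 0, "rz": 0}, {"tx": 0, "ty": 0, "tz": 10, "rx": 0, "ry": 0, "rz": 0}, {"tx": 0, "ty": 0, "tz": 10, "rx": 0, "ry": 0, "rz": 0}]'

```text
time: 9.55
tool_pos: [435.4, 246.1, 54.9]
tcp_rot: [-3.141, -0.001, -3.138]
contact_force: [0.3, -1.0, -2.9]
grip_width: 16.2
finger_force: 30.0
```

>>> carry_out --plan '[{"tx": 0, "ty": 0, "tz": 10, "rx": 0, "ry": 0, "rz": -0.02}, {"tx": 0, "ty": 0, "tz": 15, "rx": 0, "ry": 0, "rz": -0.025}, {"tx": 0, "ty": 0, "tz": 15, "rx": 0, "ry": 0, "rz": -0.025}, {"tx": 0, "ty": 0, "tz": 15, "rx": 0, "ry": 0, "rz": -0.025}, {"tx": 0, "ty": 0, "tz": 15, "rx": 0, "ry": 0, "rz": -0.025}, {"tx": 0, "ty": 0, "tz": 15, "rx": 0, "ry": 0, "rz": -0.025}, {"tx": 0, "ty": 0, "tz": 15, "rx": 0, "ry": 0, "rz": -0.025}, {"tx": 0, "ty": 0, "tz": 15, "rx": 0, "ry": 0, "rz": -0.025}, {"tx": 0, "ty": 0, "tz": 15, "rx": 0, "ry": 0, "rz": -0.025}, {"tx": 0, "ty": 0, "tz": 15, "rx": 0, "ry": 0, "rz": -0.025}, {"tx": 0, "ty": 0, "tz": 0, "rx": 0, "ry": 0, "rz": -0.025}]'

```text
time: 10.65
tool_pos: [436.6, 246.6, 201.9]
tcp_rot: [3.139, 0.004, 2.873]
contact_force: [0.9, 0.1, -3.2]
grip_width: 15.6
finger_force: 30.0
```

>>> carry_out --plan '[{"tx": 12, "ty": -18.6, "tz": 0, "rx": -0.0147, "ry": -0.0533, "rz": 0}, {"tx": 12, "ty": -18.6, "tz": 0, "rx": -0.0147, "ry": -0.0533, "rz": 0}, {"tx": 12, "ty": -18.6, "tz": 0, "rx": -0.0147, "ry": -0.0533, "rz": 0}, {"tx": 12, "ty": -18.6, "tz": 0, "rx": -0.0147, "ry": -0.0533, "rz": 0}, {"tx": 12, "ty": -18.6, "tz": 0, "rx": -0.0147, "ry": -0.0533, "rz": 0}, {"tx": 12, "ty": -18.6, "tz": 0, "rx": -0.0147, "ry": -0.0533, "rz": 0}, {"tx": 12, "ty": -18.6, "tz": 0, "rx": -0.0147, "ry": -0.0533, "rz": 0}, {"tx": 12, "ty": -18.6, "tz": 0, "rx": -0.0147, "ry": -0.0533, "rz": 0}, {"tx": 12, "ty": -18.6, "tz": 0, "rx": -0.0147, "ry": -0.0533, "rz": 0}, {"tx": 12, "ty": -18.6, "tz": 0, "rx": -0.0147, "ry": -0.0533, "rz": 0}, {"tx": 12, "ty": -18.6, "tz": 0, "rx": -0.0147, "ry": -0.0533, "rz": 0}, {"tx": 12, "ty": -18.6, "tz": 0, "rx": -0.0147, "ry": -0.0533, "rz": 0}]'

```text
time: 11.85
tool_pos: [579.2, 22.4, 198.7]
tcp_rot: [-3.14, 0.664, 2.874]
contact_force: [0.3, -1.3, -2.6]
grip_width: 16.1
finger_force: 30.0
```

```bash
python3 - <<'E'
from h import *
from scipy.spatial.transform import Rotation as Ro
o=bot.get_obs(); R=Ro.from_euler('xyz',o['tcp_rot']).as_matrix(); print(o['tool_pos'].round(1)); print(R.round(3),o['contact_force'],o['grip_width'])
E
```

```text
[579.2  22.4 198.7]
[[-0.76   0.265  0.594]
 [ 0.208  0.964 -0.164]
 [-0.616 -0.001 -0.788]] [ 0.30787125 -1.26883655 -2.60972196] 16.14006700610074
```

>>> carry_out --plan '[{"tx": 0, "ty": 0, "tz": -20, "rx": 0, "ry": 0, "rz": 0}, {"tx": 0, "ty": 0, "tz": -25, "rx": 0, "ry": 0, "rz": 0}, {"tx": 0, "ty": 0, "tz": -25, "rx": 0, "ry": 0, "rz": 0}, {"tx": 0, "ty": 0, "tz": -20, "rx": 0, "ry": 0, "rz": 0}, {"tx": 0, "ty": 0, "tz": -6, "rx": 0, "ry": 0, "rz": 0}, {"tx": 6, "ty": -1.6, "tz": -7.9, "rx": 0, "ry": 0, "rz": 0}, {"tx": 6, "ty": -1.6, "tz": -7.9, "rx": 0, "ry": 0, "rz": 0}, {"tx": 0, "ty": 0, "tz": 0, "rx": 0, "ry": 0, "rz": 0}, {"tx": 0, "ty": 0, "tz": 0, "rx": 0, "ry": 0, "rz": 0}]'

```text
time: 12.75
tool_pos: [600.7, 37.9, 116.1]
tcp_rot: [-3.093, 0.626, 2.873]
contact_force: [0.4, -0.4, -2.9]
grip_width: 16.1
finger_force: 30.0
```

```bash
python3 - <<'E'
from h import *
a=bot.capture("side")[:,:,::-1]; b=bot.capture("top")[:,:,::-1]
a=cv2.resize(a[160:270,270:410],(560,440),interpolation=cv2.INTER_CUBIC); cv2.imwrite("pics/rk.png",a); print(bot.get_obs()['tool_pos'],bot.get_obs()['contact_force'])
E
```

```text
[600.37960633  38.0634823  116.19009769] [ 0.53735522 -0.05636895 -3.75642167]
```

View pics/rk.png

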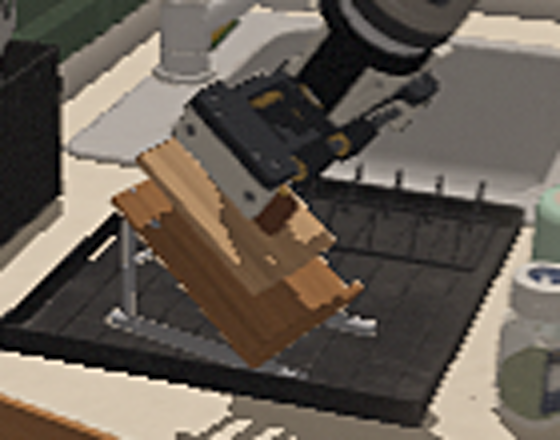

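The picture shows the lid (crop 240,220) hovering above the panel. The measured pose is off the commanded one, so I'm checking for joint limits.

```bash
python3 - <<'E'
from h import *
o=bot.get_obs();print(o['joint_positions'].round(3),o['tool_pos'],o['tcp_rot'],o['tau'].round(1))
E
```

```text
[ 0.06   0.423  1.975 -0.995  0.283 -0.322] [600.37960633  38.0634823  116.19009769] [-3.09319872  0.62570812  2.8736736 ] [ -0.1 -42.4 -19.3  -0.9  -0.8  -0. ]
```

Joints 4 and 5 sit at their lower limits (-1, 0.28): a square grip cannot reach this slope. I'll put the lid back on the slab and regrasp the handle with the tool pitched about 0.31 rad relative to the lid, so the arm needs less tilt at the rack.

>>> carry_out --plan '[{"tx": 0, "ty": 0, "tz": 20, "rx": 0, "ry": 0, "rz": 0}, {"tx": 0, "ty": 0, "tz": 25, "rx": 0, "ry": 0, "rz": 0}, {"tx": 0, "ty": 0, "tz": 25, "rx": 0, "ry": 0, "rz": 0}, {"tx": 0, "ty": 0, "tz": 25, "rx": 0, "ry": 0, "rz": 0}, {"tx": 0, "ty": 0, "tz": 5, "rx": 0, "ry": 0, "rz": 0}]'

```text
time: 13.35
tool_pos: [601.6, 38.4, 219.7]
tcp_rot: [-3.096, 0.631, 2.873]
contact_force: [0.8, -0.5, -2.0]
grip_width: 15.7
finger_force: 30.0
```

```bash
python3 - <<'E'
from h import *
from scipy.spatial.transform import Rotation as Ro
o=bot.get_obs(); A=Ro.from_euler('xyz',o['tcp_rot']);B=Ro.from_euler('xyz',[np.pi,0,2.874])
print((B*A.inv()).as_rotvec().round(4), np.array([436,247,200])-o['tool_pos'])
E
```

```text
[0.21   0.5967 0.0158] [-165.61082844  208.56160562  -19.68668035]
```

>>> carry_out --plan '[{"tx": -13.8, "ty": 17.4, "tz": -2, "rx": 0.0175, "ry": 0.0497, "rz": 0.0013}, {"tx": -13.8, "ty": 17.4, "tz": -2, "rx": 0.0175, "ry": 0.0497, "rz": 0.0013}, {"tx": -13.8, "ty": 17.4, "tz": -2, "rx": 0.0175, "ry": 0.0497, "rz": 0.0013}, {"tx": -13.8, "ty": 17.4, "tz": -2, "rx": 0.0175, "ry": 0.0497, "rz": 0.0013}, {"tx": -13.8, "ty": 17.4, "tz": -2, "rx": 0.0175, "ry": 0.0497, "rz": 0.0013}, {"tx": -13.8, "ty": 17.4, "tz": -2, "rx": 0.0175, "ry": 0.0497, "rz": 0.0013}, {"tx": -13.8, "ty": 17.4, "tz": -2, "rx": 0.0175, "ry": 0.0497, "rz": 0.0013}, {"tx": -13.8, "ty": 17.4, "tz": -2, "rx": 0.0175, "ry": 0.0497, "rz": 0.0013}, {"tx": -13.8, "ty": 17.4, "tz": -2, "rx": 0.0175, "ry": 0.0497, "rz": 0.0013}, {"tx": -13.8, "ty": 17.4, "tz": -2, "rx": 0.0175, "ry": 0.0497, "rz": 0.0013}, {"tx": -13.8, "ty": 17.4, "tz": -2, "rx": 0.0175, "ry": 0.0497, "rz": 0.0013}, {"tx": -13.8, "ty": 17.4, "tz": -2, "rx": 0.0175, "ry": 0.0497, "rz": 0.0013}]'

```text
time: 14.55
tool_pos: [434.1, 247.1, 190.9]
tcp_rot: [-3.138, -0.007, 2.874]
contact_force: [0.6, -0.4, -4.0]
grip_width: 15.7
finger_force: 30.0
```

>>> carry_out --plan '[{"tx": 0, "ty": 0, "tz": -20, "rx": 0, "ry": 0, "rz": 0}, {"tx": 0, "ty": 0, "tz": -30, "rx": 0, "ry": 0, "rz": 0}, {"tx": 0, "ty": 0, "tz": -30, "rx": 0, "ry": 0, "rz": 0}, {"tx": 0, "ty": 0, "tz": -30, "rx": 0, "ry": 0, "rz": 0}, {"tx": 0, "ty": 0, "tz": -30, "rx": 0, "ry": 0, "rz": 0}, {"tx": 0, "ty": 0, "tz": -16, "rx": 0, "ry": 0, "rz": 0}, {"tx": 0, "ty": 0, "tz": -6, "rx": 0, "ry": 0, "rz": 0}, {"tx": 0, "ty": 0, "tz": 0, "rx": 0, "ry": 0, "rz": 0}]'

```text
time: 15.35
tool_pos: [434.5, 246.4, 29.5]
tcp_rot: [-3.138, -0.005, 2.875]
contact_force: [0.8, 0.3, -1.5]
grip_width: 15.6
finger_force: 30.0
```

>>> carry_out --gripper 0.4 --plan '[{"tx": 0, "ty": 0, "tz": 0, "rx": 0, "ry": 0, "rz": 0}, {"tx": 0, "ty": 0, "tz": 0, "rx": 0, "ry": 0, "rz": 0}, {"tx": 0, "ty": 0, "tz": 0, "rx": 0, "ry": 0, "rz": 0}, {"tx": 0, "ty": 0, "tz": 5, "rx": 0, "ry": 0, "rz": 0}, {"tx": -1, "ty": 0, "tz": 0, "rx": 0.027, "ry": 0.1, "rz": 0}, {"tx": -2, "ty": 0, "tz": 0, "rx": 0.027, "ry": 0.1, "rz": 0}, {"tx": -2, "ty": 0, "tz": 0, "rx": 0.027, "ry": 0.1, "rz": 0}, {"tx": 0, "ty": 0, "tz": 0, "rx": 0, "ry": 0, "rz": 0}, {"tx": 0, "ty": 0, "tz": 0, "rx": 0, "ry": 0, "rz": 0}]'

```text
time: 16.25
tool_pos: [429.9, 246.7, 34.5]
tcp_rot: [-3.138, -0.314, 2.874]
contact_force: [0.1, -0.4, -0.2]
grip_width: 55.0
finger_force: 0.0
```

>>> carry_out --gripper 1 --plan '[{"tx": 0, "ty": 0, "tz": 0, "rx": 0, "ry": 0, "rz": 0}, {"tx": 0, "ty": 0, "tz": 0, "rx": 0, "ry": 0, "rz": 0}, {"tx": 0, "ty": 0, "tz": 0, "rx": 0, "ry": 0, "rz": 0}, {"tx": 0, "ty": 0, "tz": 0, "rx": 0, "ry": 0, "rz": 0}, {"tx": 0, "ty": 0, "tz": 0, "rx": 0, "ry": 0, "rz": 0}, {"tx": 0, "ty": 0, "tz": 0, "rx": 0, "ry": 0, "rz": 0}, {"tx": 0, "ty": 0, "tz": 0, "rx": 0, "ry": 0, "rz": 0}, {"tx": 0, "ty": 0, "tz": 0, "rx": 0, "ry": 0, "rz": 0}, {"tx": 0, "ty": 0, "tz": 0, "rx": 0, "ry": 0, "rz": 0}]'

```text
time: 17.15
tool_pos: [429.8, 247.2, 34.9]
tcp_rot: [-3.139, -0.316, 2.875]
contact_force: [-0.2, 1.9, 1.7]
grip_width: 15.8
finger_force: 30.0
```

>>> carry_out --plan '[{"tx": 0, "ty": 0, "tz": 10, "rx": 0, "ry": 0, "rz": 0}, {"tx": 0, "ty": 0, "tz": 20, "rx": 0, "ry": 0, "rz": 0}, {"tx": 0, "ty": 0, "tz": 25, "rx": 0, "ry": 0, "rz": 0}, {"tx": 0, "ty": 0, "tz": 25, "rx": 0, "ry": 0, "rz": 0}, {"tx": 0, "ty": 0, "tz": 25, "rx": 0, "ry": 0, "rz": 0}, {"tx": 0, "ty": 0, "tz": 25, "rx": 0, "ry": 0, "rz": 0}, {"tx": 0, "ty": 0, "tz": 20, "rx": 0, "ry": 0, "rz": 0}]'

```text
time: 17.85
tool_pos: [429.9, 246.8, 186.5]
tcp_rot: [-3.139, -0.315, 2.875]
contact_force: [-0.1, 0.3, -3.6]
grip_width: 15.9
finger_force: 30.0
```

>>> carry_out --plan '[{"tx": 12.9, "ty": -18.8, "tz": 0, "rx": -0.0147, "ry": -0.0533, "rz": 0}, {"tx": 12.9, "ty": -18.8, "tz": 0, "rx": -0.0147, "ry": -0.0533, "rz": 0}, {"tx": 12.9, "ty": -18.8, "tz": 0, "rx": -0.0147, "ry": -0.0533, "rz": 0}, {"tx": 12.9, "ty": -18.8, "tz": 0, "rx": -0.0147, "ry": -0.0533, "rz": 0}, {"tx": 12.9, "ty": -18.8, "tz": 0, "rx": -0.0147, "ry": -0.0533, "rz": 0}, {"tx": 12.9, "ty": -18.8, "tz": 0, "rx": -0.0147, "ry": -0.0533, "rz": 0}, {"tx": 12.9, "ty": -18.8, "tz": 0, "rx": -0.0147, "ry": -0.0533, "rz": 0}, {"tx": 12.9, "ty": -18.8, "tz": 0, "rx": -0.0147, "ry": -0.0533, "rz": 0}, {"tx": 12.9, "ty": -18.8, "tz": 0, "rx": -0.0147, "ry": -0.0533, "rz": 0}, {"tx": 12.9, "ty": -18.8, "tz": 0, "rx": -0.0147, "ry": -0.0533, "rz": 0}, {"tx": 12.9, "ty": -18.8, "tz": 0, "rx": -0.0147, "ry": -0.0533, "rz": 0}, {"tx": 12.9, "ty": -18.8, "tz": 0, "rx": -0.0147, "ry": -0.0533, "rz": 0}]'

```text
time: 19.05
tool_pos: [584.3, 20.6, 184.9]
tcp_rot: [-3.137, 0.348, 2.875]
contact_force: [1.0, -0.2, -2.6]
grip_width: 15.9
finger_force: 30.0
```

>>> carry_out --plan '[{"tx": 0, "ty": 0, "tz": -15, "rx": 0, "ry": 0, "rz": 0}, {"tx": 0, "ty": 0, "tz": -25, "rx": 0, "ry": 0, "rz": 0}, {"tx": 0, "ty": 0, "tz": -25, "rx": 0, "ry": 0, "rz": 0}, {"tx": 0, "ty": 0, "tz": -20, "rx": 0, "ry": 0, "rz": 0}, {"tx": 0, "ty": 0, "tz": -10, "rx": 0, "ry": 0, "rz": 0}, {"tx": 0, "ty": 0, "tz": 0, "rx": 0, "ry": 0, "rz": 0}, {"tx": 0, "ty": 0, "tz": 0, "rx": 0, "ry": 0, "rz": 0}]'

```text
time: 19.75
tool_pos: [585.0, 21.4, 90.6]
tcp_rot: [-3.137, 0.348, 2.875]
contact_force: [-0.9, -0.3, -2.5]
grip_width: 15.7
finger_force: 30.0
```

```bash
python3 - <<'E'
from h import *
a=bot.capture("side")[:,:,::-1]
a=cv2.resize(a[170:270,270:390],(720,600),interpolation=cv2.INTER_CUBIC); cv2.imwrite("pics/rk2.png",a); print(bot.get_obs()['tool_pos'],bot.get_obs()['joint_positions'].round(2))
E
```

```text
[585.32101867  21.39916319  91.01773064] [-0.05  0.46  1.84 -0.16  0.51 -1.23]
```

View pics/rk2.png

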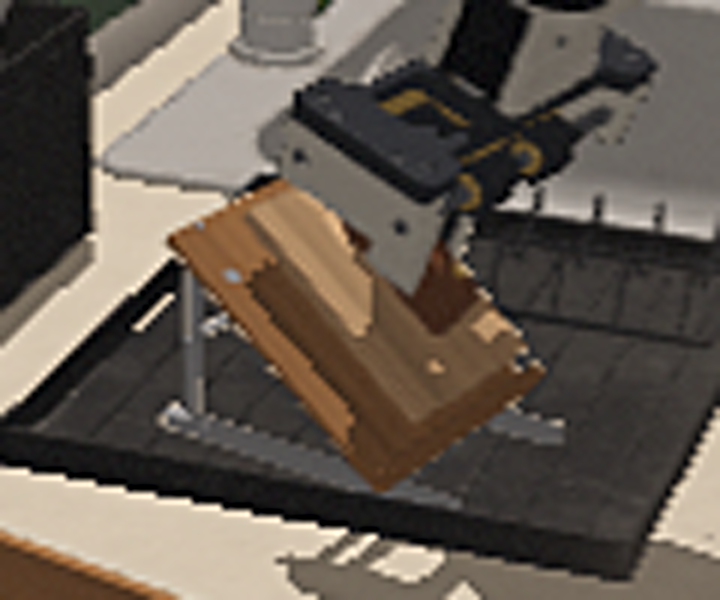

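The lid is parallel to the panel and about 20 mm above it (lower edge near (480,370), ledge near (460,430)). Approaching along the normal with force checks.

>>> carry_out --plan '[{"tx": 2.97, "ty": -0.8, "tz": -3.94, "rx": 0, "ry": 0, "rz": 0}, {"tx": 2.97, "ty": -0.8, "tz": -3.94, "rx": 0, "ry": 0, "rz": 0}, {"tx": 0, "ty": 0, "tz": 0, "rx": 0, "ry": 0, "rz": 0}]'

```text
time: 20.1
tool_pos: [590.8, 19.7, 81.7]
tcp_rot: [-3.137, 0.347, 2.875]
contact_force: [-0.7, 1.1, -3.2]
grip_width: 15.6
finger_force: 30.0
```

>>> carry_out --plan '[{"tx": 1.8, "ty": -0.5, "tz": -2.4, "rx": 0, "ry": 0, "rz": 0}, {"tx": 0.6, "ty": -0.2, "tz": -0.8, "rx": 0, "ry": 0, "rz": 0}, {"tx": 0, "ty": 0, "tz": 0, "rx": 0, "ry": 0, "rz": 0}]'

```text
time: 20.4
tool_pos: [592.9, 19.1, 78.5]
tcp_rot: [-3.137, 0.347, 2.875]
contact_force: [-0.7, 0.0, -2.3]
grip_width: 16.0
finger_force: 30.0
```

>>> carry_out --plan '[{"tx": 0.6, "ty": -0.2, "tz": -0.8, "rx": 0, "ry": 0, "rz": 0}, {"tx": 0.6, "ty": -0.2, "tz": -0.8, "rx": 0, "ry": 0, "rz": 0}, {"tx": 0, "ty": 0, "tz": 0, "rx": 0, "ry": 0, "rz": 0}]'

```text
time: 20.7
tool_pos: [593.3, 19.0, 78.1]
tcp_rot: [-3.137, 0.347, 2.875]
contact_force: [-9.2, 1.6, 9.5]
grip_width: 15.6
finger_force: 30.0
```

>>> carry_out --plan '[{"tx": -0.8, "ty": 0.2, "tz": 1.1, "rx": 0, "ry": 0, "rz": 0}, {"tx": -3, "ty": 0.8, "tz": -2.5, "rx": 0, "ry": 0, "rz": 0}, {"tx": 0, "ty": 0, "tz": 0, "rx": 0, "ry": 0, "rz": 0}]'

```text
time: 21.0
tool_pos: [589.9, 19.9, 75.4]
tcp_rot: [-3.137, 0.347, 2.875]
contact_force: [-0.8, 0.8, -1.1]
grip_width: 15.6
finger_force: 30.0
```

>>> carry_out --plan '[{"tx": -1.5, "ty": 0.4, "tz": -1.2, "rx": 0, "ry": 0, "rz": 0}, {"tx": -1.5, "ty": 0.4, "tz": -1.2, "rx": 0, "ry": 0, "rz": 0}, {"tx": 0, "ty": 0, "tz": 0, "rx": 0, "ry": 0, "rz": 0}]'

```text
time: 21.3
tool_pos: [589.8, 20.2, 75.3]
tcp_rot: [-3.138, 0.353, 2.876]
contact_force: [1.7, -1.1, 5.5]
grip_width: 15.7
finger_force: 30.0
```

>>> carry_out --plan '[{"tx": -1.5, "ty": 0.4, "tz": -1.2, "rx": 0, "ry": 0, "rz": 0}, {"tx": -1.5, "ty": 0.4, "tz": -1.2, "rx": 0, "ry": 0, "rz": 0}, {"tx": 0, "ty": 0, "tz": 0, "rx": 0, "ry": 0, "rz": 0}]'

```text
time: 21.6
tool_pos: [589.8, 20.3, 75.4]
tcp_rot: [-3.139, 0.361, 2.875]
contact_force: [5.5, -4.3, 13.5]
grip_width: 16.0
finger_force: 30.0
```

Ledge contact felt. I'll back off slightly and release.

>>> carry_out --plan '[{"tx": 3.5, "ty": -0.9, "tz": 2.8, "rx": 0, "ry": 0, "rz": 0}, {"tx": 0.3, "ty": -0.1, "tz": -0.4, "rx": 0, "ry": 0, "rz": 0}, {"tx": 0, "ty": 0, "tz": 0, "rx": 0, "ry": 0, "rz": 0}]'

```text
time: 21.9
tool_pos: [590.0, 20.0, 75.4]
tcp_rot: [-3.138, 0.352, 2.875]
contact_force: [-2.0, -2.7, 12.3]
grip_width: 15.9
finger_force: 30.0
```

>>> carry_out --gripper 0.3 --plan '[{"tx": 0, "ty": 0, "tz": 0, "rx": 0, "ry": 0, "rz": 0}, {"tx": 0, "ty": 0, "tz": 0, "rx": 0, "ry": 0, "rz": 0}, {"tx": 0, "ty": 0, "tz": 0, "rx": 0, "ry": 0, "rz": 0}, {"tx": 0, "ty": 0, "tz": 0, "rx": 0, "ry": 0, "rz": 0}, {"tx": 0, "ty": 0, "tz": 0, "rx": 0, "ry": 0, "rz": 0}]'

```text
time: 22.4
tool_pos: [587.9, 20.4, 73.0]
tcp_rot: [-3.137, 0.347, 2.875]
contact_force: [-0.3, 0.4, 0.2]
grip_width: 51.5
finger_force: 0.0
```

>>> carry_out --gripper 0 --plan '[{"tx": -5, "ty": 1.4, "tz": 14, "rx": 0, "ry": 0, "rz": 0}, {"tx": -7, "ty": 1.9, "tz": 20, "rx": 0, "ry": 0, "rz": 0}, {"tx": -8, "ty": 2.1, "tz": 22, "rx": 0, "ry": 0, "rz": 0}, {"tx": 0, "ty": 0, "tz": 25, "rx": 0, "ry": 0, "rz": 0}, {"tx": 0, "ty": 0, "tz": 25, "rx": 0, "ry": 0, "rz": 0}, {"tx": 0, "ty": 0, "tz": 20, "rx": 0, "ry": 0, "rz": 0}]'

```text
time: 23.0
tool_pos: [568.0, 26.0, 202.1]
tcp_rot: [-3.138, 0.349, 2.875]
contact_force: [-1.2, -0.2, 0.5]
grip_width: 91.5
finger_force: 0.0
```

>>> carry_out --plan '[{"tx": -11.5, "ty": 29.6, "tz": -6, "rx": 0.0155, "ry": 0.0559, "rz": 0}, {"tx": -11.5, "ty": 29.6, "tz": -6, "rx": 0.0155, "ry": 0.0559, "rz": 0}, {"tx": -11.5, "ty": 29.6, "tz": -6, "rx": 0.0155, "ry": 0.0559, "rz": 0}, {"tx": -11.5, "ty": 29.6, "tz": -6, "rx": 0.0155, "ry": 0.0559, "rz": 0}, {"tx": -11.5, "ty": 29.6, "tz": -6, "rx": 0.0155, "ry": 0.0559, "rz": 0}, {"tx": -11.5, "ty": 29.6, "tz": -6, "rx": 0.0155, "ry": 0.0559, "rz": 0}, {"tx": -11.5, "ty": 29.6, "tz": -6, "rx": 0, "ry": 0, "rz": 0.055}, {"tx": -11.5, "ty": 29.6, "tz": -6, "rx": 0, "ry": 0, "rz": 0.055}, {"tx": -11.5, "ty": 29.6, "tz": -6, "rx": 0, "ry": 0, "rz": 0.055}, {"tx": -11.5, "ty": 29.6, "tz": -6, "rx": 0, "ry": 0, "rz": 0.055}, {"tx": -11.5, "ty": 29.6, "tz": -6, "rx": 0, "ry": 0, "rz": 0.055}, {"tx": -11.5, "ty": 29.6, "tz": -6, "rx": 0, "ry": 0, "rz": 0.055}]'

```text
time: 24.2
tool_pos: [429.3, 382.2, 128.2]
tcp_rot: [-3.139, -0.0, -3.076]
contact_force: [-0.2, -0.5, 0.7]
grip_width: 91.7
finger_force: 0.0
```

```bash
python3 - <<'E'
from h import *
a=bot.capture("side")[:,:,::-1]; b=bot.capture("top")[:,:,::-1]
f=lambda i:cv2.resize(i,(400,400),interpolation=cv2.INTER_CUBIC)
cv2.imwrite("pics/after.png",np.hstack([f(a[170:270,280:380]),f(b[180:280,330:430])])); o=bot.get_obs();print(o['tool_pos'],o['tcp_rot'])
E
```

```text
[427.85648263 383.78987749 127.48129531] [-3.13952207e+00 -1.71652370e-03 -3.07308263e+00]
```

View pics/after.png

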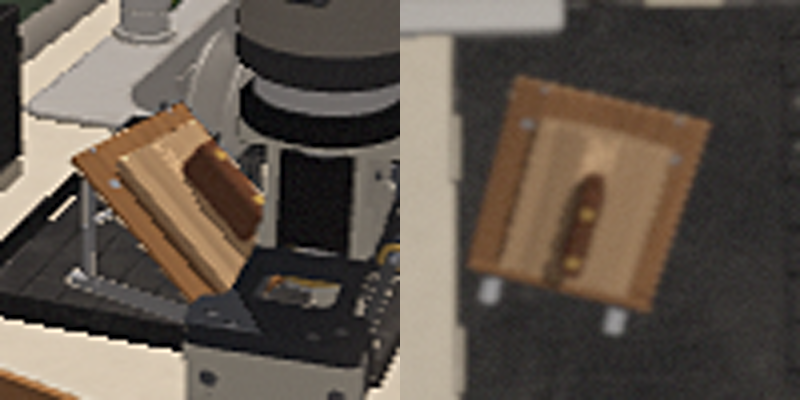

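The warped lid sits on the panel, centred and straight, with its lower end at the ledge (top crop 590,200). Now the flat lid.

>>> carry_out --plan '[{"tx": 0, "ty": 0, "tz": -20, "rx": 0, "ry": 0, "rz": 0}, {"tx": 0, "ty": 0, "tz": -25, "rx": 0, "ry": 0, "rz": 0}, {"tx": 0, "ty": 0, "tz": -25, "rx": 0, "ry": 0, "rz": 0}, {"tx": 0, "ty": 0, "tz": -18, "rx": 0, "ry": 0, "rz": 0}, {"tx": 0, "ty": 0, "tz": -8, "rx": 0, "ry": 0, "rz": 0}, {"tx": 0, "ty": 0, "tz": 0, "rx": 0, "ry": 0, "rz": 0}]'

```text
time: 24.9
tool_pos: [430.0, 380.3, 31.1]
tcp_rot: [-3.138, -0.002, -3.079]
contact_force: [-0.6, -0.0, 0.1]
grip_width: 91.7
finger_force: 0.0
```

>>> carry_out --gripper 1 --plan '[{"tx": 0, "ty": 0, "tz": 0, "rx": 0, "ry": 0, "rz": 0}, {"tx": 0, "ty": 0, "tz": 0, "rx": 0, "ry": 0, "rz": 0}, {"tx": 0, "ty": 0, "tz": 0, "rx": 0, "ry": 0, "rz": 0}, {"tx": 0, "ty": 0, "tz": 0, "rx": 0, "ry": 0, "rz": 0}, {"tx": 0, "ty": 0, "tz": 0, "rx": 0, "ry": 0, "rz": 0}, {"tx": 0, "ty": 0, "tz": 0, "rx": 0, "ry": 0, "rz": 0}, {"tx": 0, "ty": 0, "tz": 0, "rx": 0, "ry": 0, "rz": 0}, {"tx": 0, "ty": 0, "tz": 0, "rx": 0, "ry": 0, "rz": 0}, {"tx": 0, "ty": 0, "tz": 0, "rx": 0, "ry": 0, "rz": 0}, {"tx": 0, "ty": 0, "tz": 0, "rx": 0, "ry": 0, "rz": 0}, {"tx": 0, "ty": 0, "tz": 0, "rx": 0, "ry": 0, "rz": 0}, {"tx": 0, "ty": 0, "tz": 0, "rx": 0, "ry": 0, "rz": 0}]'

```text
time: 26.1
tool_pos: [430.1, 381.1, 31.3]
tcp_rot: [-3.139, -0.001, -3.078]
contact_force: [-0.9, 0.8, -0.2]
grip_width: 15.7
finger_force: 30.0
```

>>> carry_out --plan '[{"tx": 0, "ty": 0, "tz": 0, "rx": 0, "ry": 0, "rz": 0}, {"tx": 0, "ty": 0, "tz": 0, "rx": 0, "ry": 0, "rz": 0}]'

```text
time: 26.3
tool_pos: [430.1, 381.0, 31.3]
tcp_rot: [-3.139, -0.001, -3.078]
contact_force: [0.3, 1.7, -0.0]
grip_width: 16.1
finger_force: 30.0
```

>>> carry_out --plan '[{"tx": 0, "ty": 0, "tz": 15, "rx": 0, "ry": 0, "rz": 0}, {"tx": 0, "ty": 0, "tz": 25, "rx": 0, "ry": 0, "rz": 0}, {"tx": 0, "ty": 0, "tz": 30, "rx": 0, "ry": 0, "rz": 0}, {"tx": 0, "ty": 0, "tz": 30, "rx": 0, "ry": 0, "rz": 0}, {"tx": 26, "ty": -10, "tz": 0, "rx": 0, "ry": 0, "rz": -0.039}, {"tx": 26, "ty": -10, "tz": 0, "rx": 0, "ry": 0, "rz": -0.039}, {"tx": 26, "ty": -10, "tz": 0, "rx": 0, "ry": 0, "rz": -0.039}, {"tx": 26, "ty": -10, "tz": 0, "rx": 0, "ry": 0, "rz": -0.039}, {"tx": 26, "ty": -10, "tz": 0, "rx": 0, "ry": 0, "rz": -0.039}, {"tx": 26, "ty": -10, "tz": 0, "rx": 0, "ry": 0, "rz": -0.039}, {"tx": 26, "ty": -10, "tz": 0, "rx": 0, "ry": 0, "rz": -0.039}, {"tx": 26, "ty": -10, "tz": 0, "rx": 0, "ry": 0, "rz": -0.037}]'

```text
time: 27.5
tool_pos: [638.6, 300.0, 130.4]
tcp_rot: [-3.137, -0.002, 2.893]
contact_force: [0.7, -0.2, -2.3]
grip_width: 15.9
finger_force: 30.0
```

>>> carry_out --plan '[{"tx": 0.5, "ty": 0, "tz": -15, "rx": 0, "ry": 0, "rz": 0}, {"tx": 0.5, "ty": 0, "tz": -20, "rx": 0, "ry": 0, "rz": 0}, {"tx": 0, "ty": 0, "tz": -10, "rx": 0, "ry": 0, "rz": 0}, {"tx": 0, "ty": 0, "tz": 0, "rx": 0, "ry": 0, "rz": 0}, {"tx": 0, "ty": 0, "tz": 0, "rx": 0, "ry": 0, "rz": 0}]'

```text
time: 28.0
tool_pos: [638.8, 301.3, 86.5]
tcp_rot: [-3.138, -0.001, 2.896]
contact_force: [0.0, 0.7, -2.4]
grip_width: 16.0
finger_force: 30.0
```

```bash
python3 - <<'E'
from h import *
a=bot.capture("side")[:,:,::-1]
cv2.imwrite("pics/box.png",cv2.resize(a[210:330,220:340],(600,600),interpolation=cv2.INTER_CUBIC))
E
```

```text
(no output)
```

View pics/box.png

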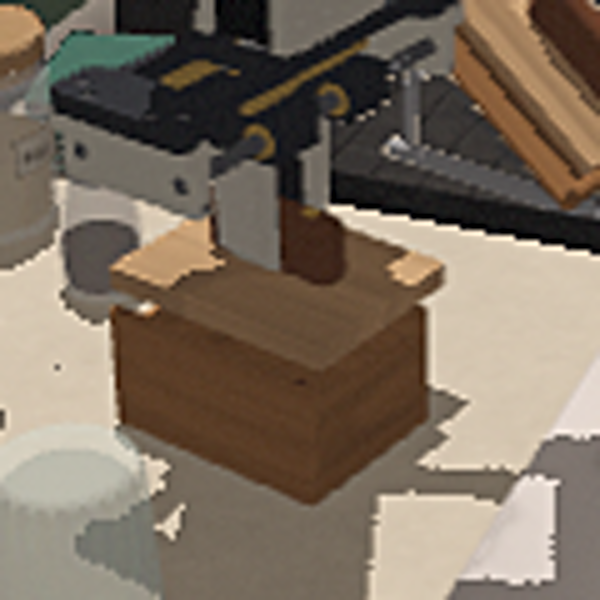

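The lid is centred and square above the box (lid corner 320,370, box corner 315,385). Lowering with force checks.

>>> carry_out --plan '[{"tx": 0, "ty": 0, "tz": -5, "rx": 0, "ry": 0, "rz": 0}, {"tx": 0, "ty": 0, "tz": -3, "rx": 0, "ry": 0, "rz": 0}, {"tx": 0, "ty": 0, "tz": 0, "rx": 0, "ry": 0, "rz": 0}]'

```text
time: 28.35
tool_pos: [638.8, 300.9, 78.0]
tcp_rot: [-3.138, -0.001, 2.895]
contact_force: [-0.4, 0.4, -2.7]
grip_width: 15.6
finger_force: 30.0
```

>>> carry_out --plan '[{"tx": 0, "ty": 0, "tz": -1.5, "rx": 0, "ry": 0, "rz": 0}, {"tx": 0, "ty": 0, "tz": 0, "rx": 0, "ry": 0, "rz": 0}]'

```text
time: 28.55
tool_pos: [639.1, 300.9, 76.7]
tcp_rot: [-3.138, -0.001, 2.895]
contact_force: [0.4, 0.1, -1.5]
grip_width: 15.8
finger_force: 30.0
```

>>> carry_out --plan '[{"tx": 0, "ty": 0, "tz": -1.2, "rx": 0, "ry": 0, "rz": 0}, {"tx": 0, "ty": 0, "tz": 0, "rx": 0, "ry": 0, "rz": 0}]'

```text
time: 28.75
tool_pos: [639.4, 301.0, 76.4]
tcp_rot: [-3.139, -0.0, 2.895]
contact_force: [-1.6, -0.5, 2.4]
grip_width: 16.1
finger_force: 30.0
```

Seated on the rim. Releasing and retreating.

>>> carry_out --gripper 0.3 --plan '[{"tx": 0, "ty": 0, "tz": 0, "rx": 0, "ry": 0, "rz": 0}, {"tx": 0, "ty": 0, "tz": 0, "rx": 0, "ry": 0, "rz": 0}, {"tx": 0, "ty": 0, "tz": 0, "rx": 0, "ry": 0, "rz": 0}, {"tx": 0, "ty": 0, "tz": 0, "rx": 0, "ry": 0, "rz": 0}, {"tx": 0, "ty": 0, "tz": 10, "rx": 0, "ry": 0, "rz": 0}, {"tx": 0, "ty": 0, "tz": 25, "rx": 0, "ry": 0, "rz": 0}, {"tx": 0, "ty": 0, "tz": 25, "rx": 0, "ry": 0, "rz": 0}, {"tx": 0, "ty": 0, "tz": 25, "rx": 0, "ry": 0, "rz": 0}, {"tx": -20, "ty": 0, "tz": 20, "rx": 0, "ry": 0, "rz": 0}, {"tx": -30, "ty": 5, "tz": 10, "rx": 0, "ry": 0, "rz": 0}, {"tx": -30, "ty": 5, "tz": 0, "rx": 0, "ry": 0, "rz": 0}, {"tx": -30, "ty": 5, "tz": 0, "rx": 0, "ry": 0, "rz": 0}]'

```text
time: 29.95
tool_pos: [528.3, 316.1, 192.1]
tcp_rot: [-3.14, 0.001, 2.895]
contact_force: [0.0, 0.5, 0.8]
grip_width: 64.0
finger_force: 0.0
```

>>> carry_out --plan '[{"tx": -30, "ty": 5, "tz": 0, "rx": 0, "ry": 0, "rz": 0}, {"tx": -30, "ty": 5, "tz": 0, "rx": 0, "ry": 0, "rz": 0}, {"tx": -30, "ty": 5, "tz": 0, "rx": 0, "ry": 0, "rz": 0}, {"tx": 0, "ty": 0, "tz": 0, "rx": 0, "ry": 0, "rz": 0}, {"tx": 0, "ty": 0, "tz": 0, "rx": 0, "ry": 0, "rz": 0}]'

```text
time: 30.45
tool_pos: [439.4, 331.4, 191.8]
tcp_rot: [-3.14, 0.001, 2.896]
contact_force: [0.6, -0.3, -0.4]
grip_width: 64.3
finger_force: 0.0
```

```bash
python3 - <<'E'
from h import *
a=bot.capture("side")[:,:,::-1]; b=bot.capture("top")[:,:,::-1]
f=lambda i:cv2.resize(i,(400,400),interpolation=cv2.INTER_CUBIC)
cv2.imwrite("pics/fin.png",np.hstack([f(a[180:320,230:370]),f(b[170:330,240:400])]))
E
```

```text
(no output)
```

View pics/fin.png

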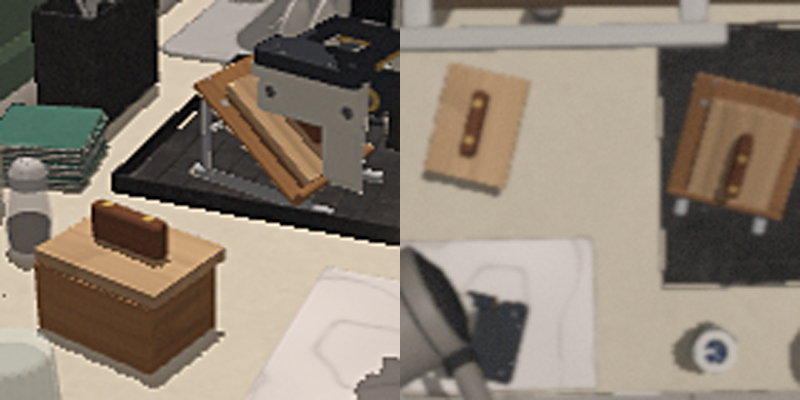

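The flat lid sits centred and square on the box (side crop 130,250; top crop 477,127), and the warped lid rests on the rack (top crop 740,150). Handing in.

```bash
python3 -c "
from plant import bot
print(bot.close_job())"
```

```text
the job is handed in; nothing more can be done
None
```

The right-hand lid rocked, so it now lies on the rack against the ledge; the flat lid closes the box, and the job was handed in at about 30 s of the 67 s, with no verdict returned.

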